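Unload the bench shaker into the rack in reverse order

ROBOT

A 6-joint arm with a two-finger parallel gripper is mounted at the origin on the work surface. World frame = base frame: x ahead of the robot, y to its left, z up, the work surface at z = 0. Lengths are in m, angles in rad, forces in N, time in s.
With the tool pointing down it reaches from about 0.35 to 0.85 m from the base axis. Payload 8.1 kg.
Tool frame: the origin (TCP) lies at the very end of the fingers, on their centre line; the grasp point (between the pads) lies 19 mm behind it; z points along the fingers, y is the line along which they close (so a half turn about z gives the same grasp; the last joint's range is limited). The gripper opens to 93 mm and grips with 3 to 60 N. Pads are 15 mm wide; open, the fingers measure 128 mm over their backs; the gripper's body (75 mm by 188 mm) begins 65 mm behind the grasp point.
Start: joints at [1.245, 0.13, 1.488, -0, 1.523, -0.085], TCP at [0.143, 0.583, 0.219] pointing down, gripper open.
Joint ranges: [-2.96, 2.96], [-0.89, 2.26], [0.02, 2.5], [-1.34, 4.48], [0, 2.73], [-2.66, 2.66]. Speed limits (rad/s): [2.39, 2.39, 2.79, 3.14, 3.14, 3.14].

INTERFACE

Orientations are given as a rotation vector (axis times angle).
In Python, from plant import monitor, eyes, ticket gives the robot as it stands.
- The arm moves only by the tool arm_command, never from a script. Its argument "deltas" is a list that holds one entry, the list of rows, each a list of 6 numbers: the shift along the world's x, y, z in cm, then the turn, a rotation vector about the world's x, y, z in degrees. In form: [[[tx, ty, tz, rx, ry, rz], ...]]. A call has 1 to 12 rows; each row shifts and turns the commanded pose from where the row before left it; what a row does not reach is not made up. A row lasts 1/12 s, in which the tool goes at most 41.7 mm and 7.16 degrees, less where a joint would pass 70% of its speed; a pose out of reach is approached as far as the arm can. A call is refused whole if a number of a shift passes 4.17 or a number of a turn 7.16, either way. A call with a gripper value outside its range is refused whole. "gripper" is the opening, from -1 (shut) to 1 (fully open), set as the call begins (left out, the last holds). The fingers move at their own pace and stop on an object; "squeeze" is the grip in N (left out, the last holds). Time passes only in rows, so rows that do not move let the fingers close. It gives the time, the measured TCP pose, the force, the opening and the grip force at its end, in the units of the state.
- monitor.read_state(): the state, without advancing time (a new reading comes with each control period).
- eyes.read_camera(name): name is "scene" or "top" or "wrist"; returns the picture (400x640x3 uint8, blue, green, red); there is no depth.
- eyes.camera_model(name): a dict with "fx", "fy", "cx", "cy" (pixels), "k1" (the pictures are not rectified: a ray, as slopes to the right and down, at radius r is drawn at 1 + k1 r^2 times it, then the intrinsics apply), "rvec" (rotation vector, rad) and "tvec" (3), from world to camera coordinates, as OpenCV has them. Camera axes: x right, y down, z forward; pixel columns grow to the right and rows downward; lengths in m; the calibration is good to about 2 mm. A picture is of the moment at which its call begins: read the wrist's pose just before it. camera_model takes no time and is no camera call; for the wrist camera it gives the pose at the moment of the call.
- ticket.close_job(): hands the job in; it is judged then, once.
The state is a dict: "t": time; "q": joint angles; "dq": joint speeds; "joint_torque": joint torques, N m; "tool_pos": TCP position; "orientation": TCP orientation; "force": force on the tool from outside, world axes, zero at the start; "wrist_torque": the same for the moment, N m; "opening": finger opening in m; "gripper_force": force on a finger pad.
Only numpy, scipy, OpenCV 4.12 (cv2) and the standard library are available. Lean on these libraries where they do the work, as an engineer would, in place of code of your own. Each camera call takes 0.05 s, during which the arm holds its last target. There are 200 camera calls.

TASK

Move the four capped vials from the shaker's blocks into the yellow rack, one to a bay and in reverse order: the vial that stands nearest the shaker's control panel goes into the bay farthest from the rack's wire handle, the next one into the next bay, and so on, until the one farthest from the panel stands next to the handle. Keep them upright, set each one down on the floor of its bay without dropping it, and let go of them all.

Things in the scene. Friction and masses are not known exactly. Their poses are not given: they have to be found in the camera images.
- shaker: White bench shaker, fixed: base 260 (its x) x 100 x 45 mm tall with a row of four insert blocks on it, centres at x = -93, -31, 31, 93 mm, y = 0. Control panel (dark display, knob) at its -x end, towards the robot, x = -129 to -204 mm, 74 mm tall. Origin: underside, below the middle of the row. Stands left or right of the rack, turned up to 0.5 rad.
- rack: Yellow rack, fixed, empty: a row of four open bays, centres at x = -93, -31, 31, 93 mm, y = 0, each 56 (x) x 66 (y) mm inside, floor 4 mm and wall tops 34 mm above the table, walls 6 mm thick. Steel wire handle, 64 mm tall, at its -x end, towards the robot (x = -139 mm). Origin: underside, below the middle of the row. Turned up to 0.5 rad.
- vial_jar: Widest vial: round white body 36 mm in diameter, blue screw cap 38 mm in diameter, from 60 to 80 mm (top) above its foot. Stands upright in its own insert block at the start, foot 51 mm above the table. Origin: centre of its flat foot, z up to the cap. Loose, about 70 g.
- vial_tube: Slim, tallest vial: round white body 24 mm in diameter on a 30 mm foot 12 mm tall, blue cap 26 mm in diameter, from 76 to 100 mm (top) above its foot. Stands upright in its own insert block at the start, foot 51 mm above the table. Origin: centre of its flat foot, z up to the cap. Loose, about 50 g.
- vial_bottle: Bottle-shaped vial: round white body 36 mm in diameter up to 48 mm, shoulder to an 18 mm neck at 60 mm, narrow blue cap 22 mm in diameter from 70 to 94 mm (top) above its foot. Stands upright in its own insert block at the start, foot 51 mm above the table. Origin: centre of its flat foot, z up to the cap. Loose, about 60 g.
- vial_square: Square vial: white body 32 x 32 mm (sides along its x and y, at first the shaker's) up to 64 mm, round blue cap 28 mm in diameter from 64 to 86 mm (top) above its foot. Stands upright in its own insert block at the start, foot 51 mm above the table. Origin: centre of its flat foot, z up to the cap. Loose, about 60 g.
- insert_jar: Aluminium block fixed on the shaker, 58 x 58 x 36 mm tall, with a round bore 41 mm wide, 30 mm deep; holds the widest vial at the start. Origin: centre of its underside, 45 mm above the table, on the shaker's centre line. Block sequence varies.
- insert_tube: Aluminium block fixed on the shaker, 58 x 58 x 36 mm tall, with a round bore 33 mm wide, 30 mm deep; holds the slim tall vial at the start. Origin: centre of its underside, 45 mm above the table, on the shaker's centre line. Block sequence varies.
- insert_bottle: Aluminium block fixed on the shaker, 58 x 58 x 36 mm tall, with a round bore 39 mm wide, 30 mm deep; holds the bottle-shaped vial at the start. Origin: centre of its underside, 45 mm above the table, on the shaker's centre line. Block sequence varies.
- insert_square: Aluminium block fixed on the shaker, 58 x 58 x 36 mm tall, with a square bore 35 mm wide, 30 mm deep; holds the square vial at the start. Origin: centre of its underside, 45 mm above the table, on the shaker's centre line. Block sequence varies.
Not all that is in view belongs to the job. Leave any pink or red look-alike of the vial_bottle alone.

How it is judged:
By the outcome, as a careful person would: the job done as asked, in the order asked, and still so for the second after the job is handed in, with the robot touching nothing.
It also fails if it takes over 102 s, if anything falls off the work surface, if the arm or the gripper's body presses on something with over 40 N, if the wrist force passes 120 N, or if a joint passes its speed limit or range.

## Working session

There is one attempt and no reset: what is moved stays moved. The work goes in short steps, Python scripts to look and compute and a tool call to move; the robot and the scene stay as the last step left them, time stands still between calls to the robot, and variables do not carry over. Pictures are saved under pics/ and viewed, at most 14 in all, crops included, and the job is handed in when it is done.

Besides the shell and the picture viewer there is one more tool, called after "Emit:" as a command line: name --argument value ..., lists and objects as JSON in quotes. arm_command: Moves the arm, as the interface text tells. Its arguments: {"type":"object","properties":{"deltas":{"type":"array"},"gripper":{"type":"number"},"squeeze":{"type":"number"}},"required":["deltas"]}

```bash
mkdir -p pics; ls
python3 - <<'E'
from plant import monitor, eyes
import cv2,json
s=monitor.read_state(); print(s)
for n in("scene","top"):
    im=eyes.read_camera(n); cv2.imwrite(f"pics/{n}0.png",im); print(n,eyes.camera_model(n))
E
```

```text
pics
{'t': 0.0, 'q': array([ 1.24460079e+00,  1.31140395e-01,  1.48927371e+00,  1.60919444e-05,
        1.52302341e+00, -8.54139360e-02]), 'dq': array([-0.00033629, -0.00059596, -0.00105549, -0.0001064 ,  0.00078799,
        0.0001476 ]), 'joint_torque': array([-1.00541649e-03, -5.59848690e+01, -4.91752946e+01,  7.65645225e-02,
        3.59807862e-02, -1.07921812e-04]), 'tool_pos': array([0.14287226, 0.58214813, 0.21760293]), 'orientation': array([-3.77259775e-01, -3.11846179e+00,  2.83122644e-03]), 'force': array([-0.20138236,  1.03570159, -0.03277738]), 'wrist_torque': array([-0.01481499, -0.0452212 ,  0.00478552]), 'gripper_force': 0.0, 'opening': 0.09311173038086748}
scene {'fx': 488.4417945077991, 'fy': 488.4417945077991, 'cx': 317.1944358348708, 'cy': 199.88520036942896, 'k1': -0.08426345906964888, 'rvec': array([ 1.68884647,  1.55951432, -0.84578344]), 'tvec': array([ 0.02652447, -0.23219606,  1.40199226])}
top {'fx': 515.5497057542535, 'fy': 515.5497057542535, 'cx': 309.2850259046, 'cy': 194.1323892221408, 'k1': -0.06947688272488678, 'rvec': array([ 2.17365985, -2.13699223,  0.17103941]), 'tvec': array([-0.07561897,  0.50292166,  1.0097582 ])}
```

View pics/top0.png

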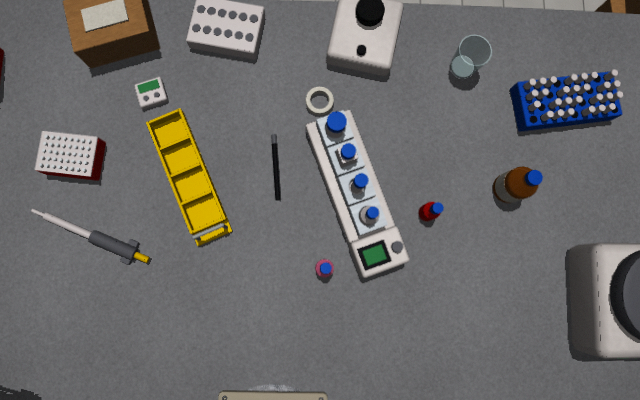

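View pics/scene0.png

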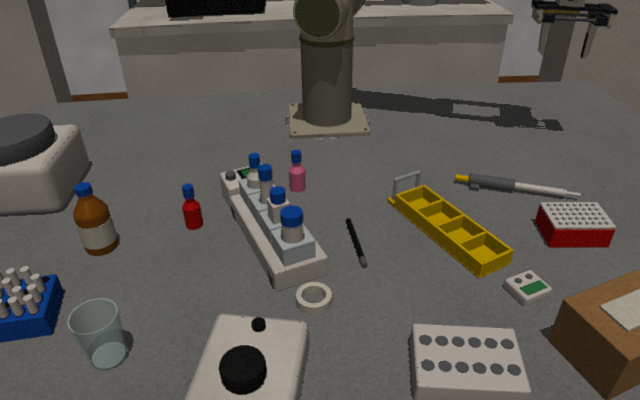

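```bash
cat > h.py <<'E'
import numpy as np, cv2
from plant import monitor, eyes
def ray(m,uv):
    k=m['k1']; d=np.array([[(uv[0]-m['cx'])/m['fx'],(uv[1]-m['cy'])/m['fy']]])[0]
    p=d.copy()
    for _ in range(20): p=d/(1+k*(p@p))
    R=cv2.Rodrigues(m['rvec'])[0]; v=R.T@np.array([p[0],p[1],1.]); return -R.T@m['tvec'], v/np.linalg.norm(v)
def plane(m,uv,z):
    c,v=ray(m,uv); return c+v*(z-c[2])/v[2]
def tri(m1,u1,m2,u2):
    c1,v1=ray(m1,u1); c2,v2=ray(m2,u2)
    s=np.linalg.lstsq(np.c_[v1,-v2],c2-c1,rcond=None)[0]
    a=c1+s[0]*v1;b=c2+s[1]*v2; return (a+b)/2,np.linalg.norm(a-b)
def proj(m,P):
    P=cv2.Rodrigues(m['rvec'])[0]@np.asarray(P,float)+m['tvec']; p=P[:2]/P[2]; p=p*(1+m['k1']*(p@p))
    return np.array([p[0]*m['fx']+m['cx'],p[1]*m['fy']+m['cy']])
def blobs(im,lo,hi,amin=30):
    h=cv2.cvtColor(im,cv2.COLOR_BGR2HSV); k=cv2.inRange(h,lo,hi)
    n,_,st,ce=cv2.connectedComponentsWithStats(k)
    return k,[(st[i],ce[i]) for i in range(1,n) if st[i,4]>=amin]
E
python3 - <<'E'
from h import *
np.set_printoptions(precision=4,suppress=True)
for n in('top','scene'):
    im=cv2.imread(f'pics/{n}0.png'); m=eyes.camera_model(n); print(n,ray(m,(320,200)))
    for st,ce in blobs(im,(100,120,60),(130,255,255))[1]: print('blue',st,ce.round(1), plane(m,ce,.13) if n=='top' else '')
    k,b=blobs(im,(20,120,60),(35,255,255),200)
    for st,ce in b: print('yel',st,ce.round(1))
im=cv2.imread('pics/top0.png'); 
a=cv2.resize(im[95:285,290:450],None,fx=3,fy=3,interpolation=cv2.INTER_CUBIC)[:570]
b=cv2.resize(cv2.imread('pics/scene0.png')[140:290,180:330],None,fx=2,fy=2,interpolation=cv2.INTER_CUBIC)
c=np.zeros((570,300+a.shape[1],3),np.uint8); c[:,:a.shape[1]]=a; c[:300,a.shape[1]:]=b; cv2.imwrite('pics/c1.png',c)
cv2.imwrite('pics/c2.png',cv2.resize(im[100:255,135:245],None,fx=3.8,fy=3.8,interpolation=cv2.INTER_CUBIC))
E
```

```text
top (array([ 0.3561, -0.0511,  1.0719]), array([ 0.1306, -0.0363, -0.9908]))
blue [ 517   72  105   55 1519] [561.3 103.1] [ 0.6791 -0.5543  0.13  ]
blue [593 101   8   7  30] [596.8 103.8] [ 0.6802 -0.6273  0.13  ]
blue [551 106   9   7  30] [555.6 108.7] [ 0.6672 -0.5418  0.13  ]
blue [327 111  19  20 304] [336.2 120.8] [ 0.6315 -0.1142  0.13  ]
blue [341 143  15  15 172] [348.1 150.3] [ 0.575 -0.137  0.13 ]
blue [527 170  16  15 185] [534.7 176.9] [ 0.5315 -0.4924  0.13  ]
blue [354 173  14  15 157] [360.7 180.1] [ 0.5189 -0.1606  0.13  ]
blue [432 202  12  12  98] [437.4 207.4] [ 0.4701 -0.3037  0.13  ]
blue [367 207  12  12 111] [372.4 212.2] [ 0.4592 -0.1824  0.13  ]
blue [320 263  12  11 106] [325.3 268. ] [ 0.3561 -0.0968  0.13  ]
yel [ 146  108   86  138 5153] [187.9 175.3]
scene (array([ 1.2878, -0.11  ,  0.5914]), array([-0.8272,  0.0567, -0.5591]))
blue [291 150  10  13 114] [295.8 155.8] 
blue [249 153  23  28 345] [260.3 167.2] 
blue [ 74 182  17  15 198] [ 82.  188.8] 
blue [182 184  12  15 140] [187.6 190.7] 
blue [270 186  15  18 228] [277.4 194.5] 
blue [280 205  23  23 408] [291.3 215.9] 
blue [   0  274   57   68 1530] [ 28.2 318.7] 
blue [ 20 279   7  12  49] [ 22.9 284.3] 
blue [  1 289   8  15  64] [  4.2 296. ] 
yel [ 388  185  126   94 4944] [453.1 230.4]
```

View pics/c1.png

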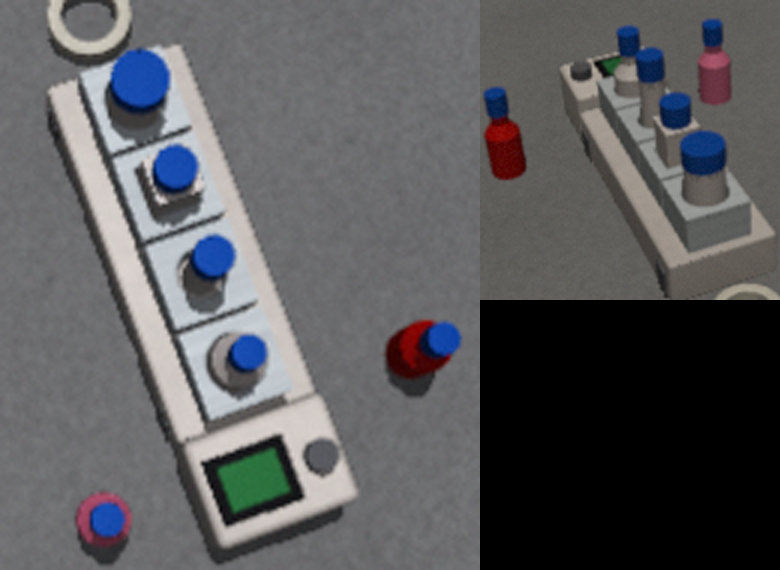

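View pics/c2.png

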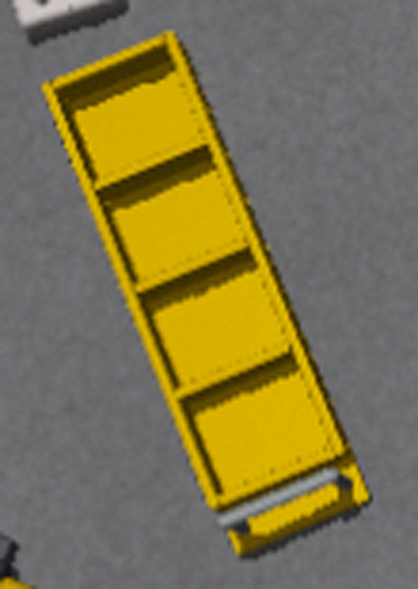

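The row from the panel outwards is bottle (372,212), tube (361,180), square (348,150), jar (336,121), all in the blocks. The two bottle look-alikes, pink (325,268) and red (437,207), stand on the table outside the shaker, so I leave them alone. The rack's handle is at its lower end, about (209,229), and its far rim corners are near (147,123) and (180,109).

Run:
```python
from h import *
from scipy.spatial.transform import Rotation as Ro
np.set_printoptions(precision=4,suppress=True)
m=eyes.camera_model('top'); ms=eyes.camera_model('scene')
L={'bottle':((372.4,212.2),.145),'tube':((360.7,180.1),.151),'square':((348.1,150.3),.137),'jar':((336.2,120.8),.131)}
P=np.array([plane(m,uv,z-.004) for uv,z in L.values()]); print(P)
print('gaps',np.linalg.norm(np.diff(P[:,:2],axis=0),axis=1))
for a,b in (((348.1,150.3),(277.4,194.5)),((336.2,120.8),(291.3,215.9))): print(tri(m,a,ms,b))
d=P[3]-P[0]; print('shaker yaw deg',np.degrees(np.arctan2(d[1],d[0])))
c=P[:,:2].mean(0);x=np.array([d[0],d[1]]);x/=np.linalg.norm(x);print([(c+x*s) for s in(-.093,-.031,.031,.093)])
# rack
o=lambda u,v:(u/3.8+135,v/3.8+100)
FL,FR,NL=[plane(m,o(*p),.034) for p in((44,87),(173,32),(209,508))]
print(FL,FR,NL,np.linalg.norm(FL-FR),np.linalg.norm(FL-NL))
for q in ((FL-NL),): print('rack yaw',np.degrees(np.arctan2(q[1],q[0])))
# yellow mask line fit of left outer edge (rim) and right edge
im=cv2.imread('pics/top0.png'); k,_=blobs(im,(20,120,60),(35,255,255),200)
l=[];r=[]
for v in range(130,220,3):
    u=np.where(k[v,130:250])[0]+130; l.append(plane(m,(u[0]-.5,v),.034)[:2]); r.append(plane(m,(u[-1]+.5,v),.0)[:2])
for e in(l,r):
    vx,vy,x0,y0=cv2.fitLine(np.array(e,np.float32),cv2.DIST_HUBER,0,.01,.01).ravel(); s=np.sign(vx);print('line',np.degrees(np.arctan2(vy*s,vx*s)),x0,y0)
s=monitor.read_state(); print(Ro.from_rotvec(s['orientation']).as_matrix())
```

```text
[[ 0.458  -0.1809  0.141 ]
 [ 0.5159 -0.1587  0.147 ]
 [ 0.5743 -0.1367  0.133 ]
 [ 0.6325 -0.1144  0.127 ]]
gaps [0.0619 0.0624 0.0623]
(array([ 0.5758, -0.1363,  0.1264]), np.float64(0.0020209780028991767))
(array([ 0.6342, -0.1139,  0.1211]), np.float64(0.0018490922599415246))
shaker yaw deg 20.85855306081304
[array([ 0.4583, -0.1808]), array([ 0.5162, -0.1587]), array([ 0.5741, -0.1367]), array([ 0.6321, -0.1146])]
[0.648  0.2738 0.034 ] [0.6803 0.2045 0.034 ] [0.4197 0.1716 0.034 ] 0.07642697549046801 0.2500853270135605
rack yaw 24.11133873622656
line 24.408173 0.5601919 0.23618497
line 24.432076 0.549874 0.14607458
[[-0.9711  0.2385 -0.0005]
 [ 0.2385  0.9711 -0.0016]
 [ 0.0002 -0.0016 -1.    ]]
```

Emit:
arm_command --deltas '[[[2.5, -2.8, 0, 0, 0, 2.9], [2.5, -2.8, 0, 0, 0, 2.9], [2.5, -2.8, 0, 0, 0, 2.9], [2.5, -2.8, 0, 0, 0, 2.9], [2.5, -2.8, 0, 0, 0, 2.9], [2.5, -2.8, 0, 0, 0, 2.9], [2.5, -2.8, 0, 0, 0, 2.9], [2.5, -2.8, 0, 0, 0, 2.9], [2.5, -2.8, 0, 0, 0, 2.9], [2.5, -2.8, 0, 0, 0, 2.9], [2.5, -2.8, 0, 0, 0, 2.9], [2.5, -2.8, 0, 0, 0, 2.7]]]' --gripper 1 --squeeze 15

```text
t: 1.1
tool_pos: [0.4437, 0.245, 0.2183]
orientation: [0.571, -3.089, 0.0]
force: [0.1, 0.7, 0.6]
opening: 0.0929
gripper_force: 0.0
```

Emit:
arm_command --deltas '[[[0.1, -3.9, 0, 0, 0, 0], [0.1, -3.9, 0, 0, 0, 0], [0.1, -3.9, 0, 0, 0, 0], [0.1, -3.9, 0, 0, 0, 0], [0.1, -3.9, 0, 0, 0, 0], [0.1, -3.9, 0, 0, 0, 0], [0.1, -3.9, 0, 0, 0, 0], [0.1, -3.9, 0, 0, 0, 0], [0.1, -3.9, 0, 0, 0, 0], [0.2, -3.9, 0, 0, 0, 0], [0.4, -3.7, 0, 0, 0, 0], [0, 0, 0, 0, 0, 0]]]'

```text
t: 2.1
tool_pos: [0.4574, -0.186, 0.2181]
orientation: [0.56, -3.09, 0.003]
force: [0.6, -0.4, -0.3]
opening: 0.0933
gripper_force: 0.0
```

```bash
cat > look.py <<'E'
import sys; from h import *
from scipy.spatial.transform import Rotation as Ro
np.set_printoptions(precision=4,suppress=True)
s=monitor.read_state(); m=eyes.camera_model('wrist'); im=eyes.read_camera('wrist'); cv2.imwrite(f'pics/{sys.argv[1]}.png',im)
R=Ro.from_rotvec(s['orientation']).as_matrix(); print('q',s['q'],'tcp',s['tool_pos'],'ydeg',np.degrees(np.arctan2(R[1,1],R[0,1])),'f',s['force'],'open',s['opening'])
for st,ce in blobs(im,(100,120,60),(130,255,255))[1]: print(st,ce.round(1),*[plane(m,ce,float(z))[:2] for z in sys.argv[2:]])
E
python3 look.py w1 .147 .141 .133 .127
```

```text
q [-0.4884 -0.1603  1.7769 -0.0023  1.5246 -2.4173] tcp [ 0.4574 -0.186   0.2181] ydeg 110.52763954956626 f [ 0.5837 -0.3532 -0.3304] open 0.09331276531876781
[442 103  33  26 690] [458.4 115. ] [ 0.3643 -0.1216] [ 0.3635 -0.1194] [ 0.3625 -0.1164] [ 0.3618 -0.1141]
[166 143  32  27 665] [181.3 155.3] [ 0.4572 -0.2911] [ 0.4588 -0.2931] [ 0.4609 -0.2959] [ 0.4625 -0.298 ]
[315 188  29  35 785] [328.6 205.6] [ 0.4551 -0.1816] [ 0.4567 -0.1809] [ 0.4587 -0.1799] [ 0.4603 -0.1792]
[  0 222  19  22 348] [  8.6 232.9] [ 0.5643 -0.408 ] [ 0.5686 -0.4131] [ 0.5744 -0.4198] [ 0.5787 -0.4248]
[314 262  31  21 542] [328.5 273.2] [ 0.5049 -0.1627] [ 0.5077 -0.1615] [ 0.5115 -0.1599] [ 0.5143 -0.1587]
[ 313  319   32   37 1017] [328.4 337.9] [ 0.5588 -0.1422] [ 0.563  -0.1405] [ 0.5686 -0.1382] [ 0.5728 -0.1365]
```

View pics/w1.png

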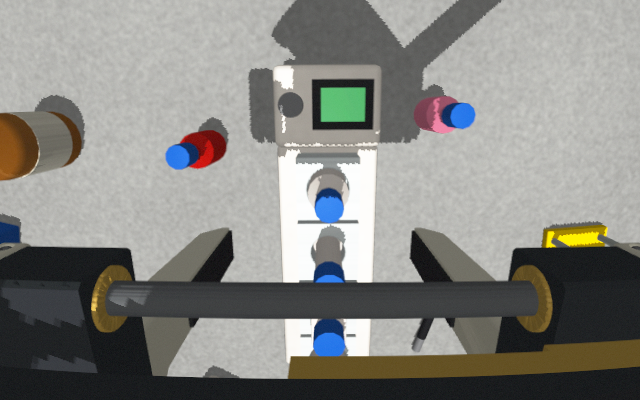

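The wrist view looks straight along the row. The bottle cap is at (328,206), which gives (0.457,-0.181) and agrees with the top view; the tube and square are behind it at (328,273) and (328,338). The red (181,155) and pink (458,115) look-alikes are clear of the fingers.

Emit:
arm_command --deltas '[[[0, 0, -1.5, 0, 0, 0], [0, 0, -1.5, 0, 0, 0], [0, 0, -1.5, 0, 0, 0], [0, 0, -1.5, 0, 0, 0], [0, 0, -1.5, 0, 0, 0], [0, 0, -1.5, 0, 0, 0], [0, 0, -1.4, 0, 0, 0], [0, 0, 0, 0, 0, 0], [0, 0, 0, 0, 0, 0]]]'

```text
t: 2.9
tool_pos: [0.4573, -0.179, 0.1139]
orientation: [0.568, -3.088, -0.003]
force: [0.3, -0.3, 0.8]
opening: 0.0926
gripper_force: 0.0
```

Emit:
arm_command --deltas '[[[0.1, -0.2, 0, 0, 0, 0], [0, 0, 0, 0, 0, 0], [0, 0, 0, 0, 0, 0], [0, 0, 0, 0, 0, 0], [0, 0, 0, 0, 0, 0], [0, 0, 0, 0, 0, 0], [0, 0, 0, 0, 0, 0], [0, 0, 0, 0, 0, 0]]]' --gripper -1 --squeeze 15

```text
t: 3.57
tool_pos: [0.459, -0.1823, 0.1147]
orientation: [-0.567, 3.09, -0.0]
force: [0.9, -1.0, -0.0]
opening: 0.0445
gripper_force: 0.0
```

Emit:
arm_command --deltas '[[[0, 0, 0, 0, 0, 0], [0, 0, 0, 0, 0, 0], [0, 0, 0, 0, 0, 0], [0, 0, 0, 0, 0, 0], [0, 0, 0, 0, 0, 0], [0, 0, 0, 0, 0, 0]]]'

```text
t: 4.07
tool_pos: [0.459, -0.1823, 0.1145]
orientation: [0.567, -3.09, -0.0]
force: [0.1, -0.9, 0.1]
opening: 0.0217
gripper_force: 15.0
```

Emit:
arm_command --deltas '[[[0, 0, 0.5, 0, 0, 0], [0, 0, 1, 0, 0, 0], [0, 0, 1.5, 0, 0, 0], [0, 0, 1.5, 0, 0, 0], [0, 0, 1.5, 0, 0, 0], [0, 0, 1.5, 0, 0, 0], [0, 0, 1.5, 0, 0, 0], [0, 0, 1, 0, 0, 0], [0, 0, 0.5, 0, 0, 0]]]'

```text
t: 4.82
tool_pos: [0.4599, -0.1828, 0.2223]
orientation: [-0.567, 3.087, -0.003]
force: [1.2, 0.6, -1.0]
opening: 0.0217
gripper_force: 15.0
```

Emit:
arm_command --deltas '[[[0.5, 1.2, 0, 0, 0, 0], [1, 2.4, 0, 0, 0, 0], [1.6, 3.7, 0, 0, 0, 0], [1.6, 3.7, 0, 0, 0, 0], [1.6, 3.7, 0, 0, 0, 0], [1.6, 3.7, 0, 0, 0, 0], [1.6, 3.7, 0, 0, 0, 0], [1.6, 3.7, 0, 0, 0, 0], [1.6, 3.7, 0, 0, 0, 0], [1.6, 3.7, 0, 0, 0, 0], [1.6, 3.7, 0, 0, 0, 0], [1.1, 2.5, 0, 0, 0, 0]]]'

```text
t: 5.82
tool_pos: [0.6292, 0.2152, 0.2188]
orientation: [0.57, -3.089, -0.001]
force: [0.2, 0.1, -1.3]
opening: 0.0215
gripper_force: 15.0
```

Emit:
arm_command --deltas '[[[0.6, 1.5, 0, 0, 0, 0], [0, 0, -1, 0, 0, 0], [0, 0, -1.5, 0, 0, 0], [0, 0, -1.5, 0, 0, 0], [0, 0, -1.5, 0, 0, 0], [0, 0, -1.5, 0, 0, 0], [0, 0, -1.5, 0, 0, 0], [0, 0, -1.5, 0, 0, 0], [0, 0, -1.5, 0, 0, 0], [0, 0, -1, 0, 0, 0], [0, 0, 0, 0, 0, 0], [0, 0, 0, 0, 0, 0]]]'

```text
t: 6.82
tool_pos: [0.6344, 0.2262, 0.0938]
orientation: [0.567, -3.088, 0.0]
force: [0.4, 0.3, -0.8]
opening: 0.0218
gripper_force: 15.0
```

Run:
```python
from h import *
im=eyes.read_camera('scene'); cv2.imwrite('pics/s1.png',cv2.resize(im[150:290,370:530],None,fx=4,fy=4))
```

```text
(no output)
```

View pics/s1.png

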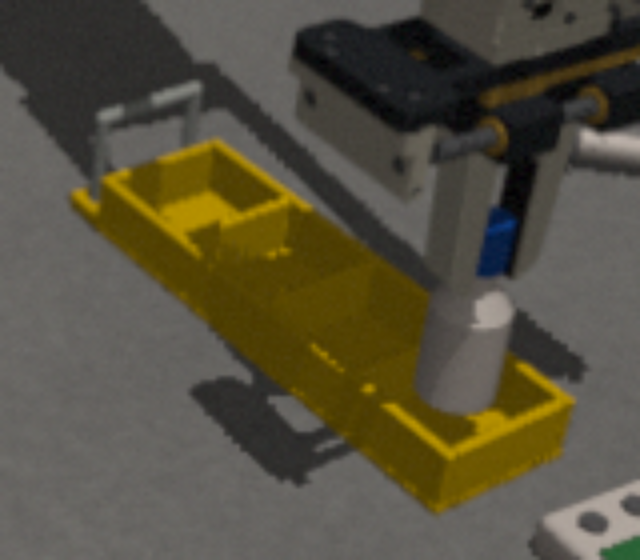

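The bottle hangs upright just above the far bay, with its foot near crop (460,405) inside the rim. I lower it the rest of the way.

Emit:
arm_command --deltas '[[[0, 0, -0.7, 0, 0, 0], [0, 0, -0.7, 0, 0, 0], [0, 0, -0.6, 0, 0, 0], [0, 0, -0.3, 0, 0, 0], [0, 0, -0.2, 0, 0, 0], [0, 0, 0, 0, 0, 0], [0, 0, 0, 0, 0, 0]]]'

```text
t: 7.45
tool_pos: [0.635, 0.2267, 0.0696]
orientation: [0.567, -3.09, 0.0]
force: [-0.7, 0.5, -0.3]
opening: 0.0218
gripper_force: 15.0
```

Emit:
arm_command --deltas '[[[0, 0, -0.1, 0, 0, 0], [0, 0, 0, 0, 0, 0], [0, 0, -0.1, 0, 0, 0], [0, 0, 0, 0, 0, 0], [0, 0, 0, 0, 0, 0]]]'

```text
t: 7.87
tool_pos: [0.6351, 0.2267, 0.0677]
orientation: [-0.567, 3.09, 0.0]
force: [-0.2, -0.8, -0.7]
opening: 0.0218
gripper_force: 15.0
```

Emit:
arm_command --deltas '[[[0, 0, -0.1, 0, 0, 0], [0, 0, 0, 0, 0, 0], [0, 0, 0, 0, 0, 0]]]'

```text
t: 8.12
tool_pos: [0.6355, 0.2269, 0.0675]
orientation: [-0.567, 3.089, 0.0]
force: [-1.6, 1.2, 4.5]
opening: 0.0213
gripper_force: 15.0
```

Emit:
arm_command --deltas '[[[0, 0, 0, 0, 0, 0], [0, 0, 0, 0, 0, 0], [0, 0, 0, 0, 0, 0], [0, 0, 0, 0, 0, 0], [0, 0, 0, 0, 0, 0], [0, 0, 0, 0, 0, 0], [0, 0, 0, 0, 0, 0]]]' --gripper 0.4

```text
t: 8.7
tool_pos: [0.635, 0.2266, 0.0665]
orientation: [0.567, -3.09, 0.0]
force: [0.8, -0.2, -0.8]
opening: 0.0629
gripper_force: 0.0
```

Emit:
arm_command --deltas '[[[0, 0, 3, 0, 0, 0], [0, 0, 3.5, 0, 0, 0], [0, 0, 3.5, 0, 0, 0], [0, 0, 3.5, 0, 0, 0], [0, 0, 2.9, 0, 0, 0], [-1.1, -3.6, 0, 0, 0, 0], [-1.1, -3.6, 0, 0, 0, 0], [-1.1, -3.6, 0, 0, 0, 0], [-1.1, -3.6, 0, 0, 0, 0], [-1.1, -3.6, 0, 0, 0, 0], [-1.1, -3.6, 0, 0, 0, 0], [-1.1, -3.6, 0, 0, 0, 0]]]'

```text
t: 9.7
tool_pos: [0.5572, -0.0268, 0.2308]
orientation: [-0.568, 3.09, -0.0]
force: [0.7, -0.3, 1.0]
opening: 0.0651
gripper_force: 0.0
```

Emit:
arm_command --deltas '[[[-1.1, -3.6, 0, 0, 0, 0], [-1.1, -3.6, 0, 0, 0, 0], [-1.1, -3.6, 0, 0, 0, 0], [-0.9, -2.6, 0, 0, 0, 0], [0, 0, -1.5, 0, 0, 0], [0, 0, -1.5, 0, 0, 0], [0, 0, -1.5, 0, 0, 0], [0, 0, -1, 0, 0, 0], [0, 0, 0, 0, 0, 0], [0, 0, 0, 0, 0, 0]]]'

```text
t: 10.53
tool_pos: [0.5157, -0.159, 0.1753]
orientation: [0.567, -3.089, -0.001]
force: [0.2, 0.0, -0.1]
opening: 0.0651
gripper_force: 0.0
```

```bash
python3 look.py w2 .147 .133 .127
python3 - <<'E'
from h import *
m=eyes.camera_model('top'); im=eyes.read_camera('top')
for st,ce in blobs(im,(100,120,60),(130,255,255))[1]:
    if 140<ce[0]<250: print(st,ce,plane(m,ce,.094))
E
```

```text
q [-0.3941 -0.0072  1.7109 -0.      1.439  -2.3282] tcp [ 0.5157 -0.159   0.1753] ydeg 110.81614004558759 f [ 0.2454  0.0338 -0.1468] open 0.06507731704029401
[ 460    6   43   38 1163] [481.1  25.1] [ 0.3803 -0.1196] [ 0.3751 -0.1149] [ 0.3729 -0.113 ]
[ 123   59   43   32 1098] [143.5  75.1] [ 0.4691 -0.2812] [ 0.4703 -0.2883] [ 0.4708 -0.2914]
[ 301  200   43   50 1672] [322.  224.1] [ 0.5144 -0.1592] [ 0.5189 -0.1575] [ 0.5208 -0.1567]
[308 276  28   7 144] [322.  279.6] [ 0.5486 -0.1462] [ 0.5556 -0.1435] [ 0.5586 -0.1424]
[308 319  29   7 146] [322.3 321.3] [ 0.5767 -0.1354] [ 0.5857 -0.1319] [ 0.5895 -0.1304]
[300 339  45  17 580] [322.2 348.4] [ 0.5963 -0.1279] [ 0.6067 -0.1239] [ 0.6112 -0.1222]
[155 116  12  13  96] [160.23958333 121.34375   ] [0.63464213 0.22822256 0.094     ]
```

The tube cap at (322,224) gives (0.515,-0.159), directly under the tool. The bottle stands in its bay at (0.635,0.228).

Emit:
arm_command --deltas '[[[0, 0, -1.5, 0, 0, 0], [0, 0, -1.5, 0, 0, 0], [0, 0, -1.5, 0, 0, 0], [0, 0, -1, 0, 0, 0], [0, 0, 0, 0, 0, 0]]]'

```text
t: 11.05
tool_pos: [0.5152, -0.1588, 0.119]
orientation: [0.567, -3.088, -0.002]
force: [-0.5, -0.0, 0.4]
opening: 0.065
gripper_force: 0.0
```

Emit:
arm_command --deltas '[[[0, 0, 0, 0, 0, 0], [0, 0, 0, 0, 0, 0], [0, 0, 0, 0, 0, 0], [0, 0, 0, 0, 0, 0], [0, 0, 0, 0, 0, 0], [0, 0, 0, 0, 0, 0], [0, 0, 0, 0, 0, 0], [0, 0, 0, 0, 0, 0], [0, 0, 0, 0, 0, 0]]]' --gripper -1

```text
t: 11.8
tool_pos: [0.5163, -0.1594, 0.1209]
orientation: [-0.567, 3.09, -0.0]
force: [-0.3, 0.7, 1.8]
opening: 0.0253
gripper_force: 15.0
```

Emit:
arm_command --deltas '[[[0, 0, 0.5, 0, 0, 0], [0, 0, 1, 0, 0, 0], [0, 0, 1.5, 0, 0, 0], [0, 0, 2, 0, 0, 0], [0, 0, 2, 0, 0, 0], [0, 0, 2, 0, 0, 0], [0, 0, 1, 0, 0, 0], [0, 0, 0.5, 0, 0, 0], [0.2, 1.2, 0, 0, 0, 0], [0.4, 2.4, 0, 0, 0, 0], [0.6, 3.5, 0, 0, 0, 0], [0.6, 3.5, 0, 0, 0, 0]]]'

```text
t: 12.8
tool_pos: [0.5332, -0.0518, 0.2239]
orientation: [0.564, -3.088, -0.002]
force: [-0.5, 0.2, 0.5]
opening: 0.0258
gripper_force: 15.0
```

Emit:
arm_command --deltas '[[[0.6, 3.5, 0, 0, 0, 0], [0.6, 3.5, 0, 0, 0, 0], [0.6, 3.5, 0, 0, 0, 0], [0.6, 3.5, 0, 0, 0, 0], [0.6, 3.5, 0, 0, 0, 0], [0.6, 3.5, 0, 0, 0, 0], [0.5, 2.7, 0, 0, 0, 0], [0.3, 1.7, 0, 0, 0, 0], [0, 0, 0, 0, 0, 0], [0, 0, 0, 0, 0, 0]]]'

```text
t: 13.63
tool_pos: [0.5768, 0.2019, 0.2237]
orientation: [0.57, -3.086, 0.0]
force: [-0.3, 0.6, -0.6]
opening: 0.0256
gripper_force: 15.0
```

Emit:
arm_command --deltas '[[[0, 0, -1, 0, 0, 0], [0, 0, -2, 0, 0, 0], [0, 0, -2, 0, 0, 0], [0, 0, -2, 0, 0, 0], [0, 0, -2, 0, 0, 0], [0, 0, -2, 0, 0, 0], [0, 0, -1.5, 0, 0, 0], [0, 0, -1, 0, 0, 0], [0, 0, -0.7, 0, 0, 0], [0, 0, -0.3, 0, 0, 0], [0, 0, 0, 0, 0, 0], [0, 0, 0, 0, 0, 0]]]'

```text
t: 14.63
tool_pos: [0.5786, 0.2006, 0.0815]
orientation: [-0.567, 3.089, 0.0]
force: [0.3, 0.8, 0.4]
opening: 0.0257
gripper_force: 15.0
```

Emit:
arm_command --deltas '[[[0, 0, -0.3, 0, 0, 0], [0, 0, -0.2, 0, 0, 0], [0, 0, -0.1, 0, 0, 0], [0, 0, 0, 0, 0, 0], [0, 0, 0, 0, 0, 0]]]'

```text
t: 15.05
tool_pos: [0.5781, 0.2008, 0.0747]
orientation: [-0.567, 3.09, -0.0]
force: [-1.2, 0.5, -0.5]
opening: 0.0256
gripper_force: 15.0
```

Emit:
arm_command --deltas '[[[0, 0, -0.1, 0, 0, 0], [0, 0, 0, 0, 0, 0], [0, 0, 0, 0, 0, 0]]]'

```text
t: 15.3
tool_pos: [0.5783, 0.2008, 0.0739]
orientation: [-0.567, 3.089, 0.0]
force: [-0.5, -0.4, 2.5]
opening: 0.0257
gripper_force: 15.0
```

Emit:
arm_command --deltas '[[[0, 0, -0.05, 0, 0, 0], [0, 0, 0, 0, 0, 0], [0, 0, 0, 0, 0, 0]]]'

```text
t: 15.55
tool_pos: [0.5786, 0.2009, 0.0739]
orientation: [-0.567, 3.089, 0.0]
force: [-1.2, -0.2, 4.9]
opening: 0.0258
gripper_force: 15.0
```

Contact with the floor. I release, rise, and go to the square vial.

Emit:
arm_command --deltas '[[[0, 0, 0, 0, 0, 0], [0, 0, 0, 0, 0, 0], [0, 0, 0, 0, 0, 0], [0, 0, 0, 0, 0, 0], [0, 0, 0, 0, 0, 0], [0, 0, 0, 0, 0, 0], [0, 0, 0, 0, 0, 0]]]' --gripper 0.4

```text
t: 16.13
tool_pos: [0.578, 0.2006, 0.073]
orientation: [0.567, -3.09, 0.0]
force: [-0.2, 0.4, -0.4]
opening: 0.0639
gripper_force: 0.0
```

Emit:
arm_command --deltas '[[[0, 0, 3, 0, 0, 0], [0, 0, 3.5, 0, 0, 0], [0, 0, 3.5, 0, 0, 0], [0, 0, 3.5, 0, 0, 0], [0, 0, 2, 0, 0, 0], [0, -3.6, 0, 0, 0, 0], [0, -3.6, 0, 0, 0, 0], [0, -3.6, 0, 0, 0, 0], [0, -3.6, 0, 0, 0, 0], [0, -3.6, 0, 0, 0, 0], [0, -3.6, 0, 0, 0, 0], [0, -3.6, 0, 0, 0, 0]]]'

```text
t: 17.13
tool_pos: [0.5778, -0.053, 0.2283]
orientation: [-0.567, 3.09, -0.0]
force: [0.2, 0.1, -0.2]
opening: 0.0652
gripper_force: 0.0
```

Emit:
arm_command --deltas '[[[-0.1, -3.6, 0, 0, 0, 0], [-0.1, -3.6, 0, 0, 0, 0], [-0.2, -1.3, 0, 0, 0, 0], [0, 0, -1.5, 0, 0, 0], [0, 0, -1.5, 0, 0, 0], [0, 0, -1.5, 0, 0, 0], [0, 0, -1.5, 0, 0, 0], [0, 0, 0, 0, 0, 0], [0, 0, 0, 0, 0, 0]]]'

```text
t: 17.88
tool_pos: [0.5734, -0.1357, 0.1673]
orientation: [0.567, -3.088, -0.002]
force: [-0.4, 0.4, 0.7]
opening: 0.0649
gripper_force: 0.0
```

```bash
python3 look.py w3 .137 .133 .127
python3 - <<'E'
from h import *
m=eyes.camera_model('top'); im=eyes.read_camera('top')
for st,ce in blobs(im,(100,120,60),(130,255,255))[1]:
    if 140<ce[0]<250: print(st,ce,plane(m,ce,.100))
E
```

```text
q [-0.3195  0.1323  1.5803  0.0001  1.4313 -2.2537] tcp [ 0.5734 -0.1357  0.1673] ydeg 110.8176715297938 f [-0.3782  0.4059  0.6742] open 0.06485549700823923
[ 298  197   44   50 1765] [320.  221.5] [ 0.5715 -0.1374] [ 0.5727 -0.1369] [ 0.5746 -0.1362]
[300 273  42  10 314] [320.3 278.2] [ 0.6066 -0.1239] [ 0.6086 -0.1231] [ 0.6116 -0.122 ]
[296 319  49  15 524] [320.2 324.6] [ 0.6383 -0.1119] [ 0.641  -0.1109] [ 0.6449 -0.1094]
[155 116  12  13  96] [160.23958333 121.34375   ] [0.63293275 0.22650887 0.1       ]
[165 143  14  13 137] [171.48175182 148.95620438] [0.57824322 0.20129507 0.1       ]
```

Emit:
arm_command --deltas '[[[0, -0.1, -1.5, 0, 0, 0], [0, 0, -1.5, 0, 0, 0], [0, 0, -1.5, 0, 0, 0], [0, 0, -1.5, 0, 0, 0], [0, 0, -1.3, 0, 0, 0], [0, 0, -0.6, 0, 0, 0], [0, 0, 0, 0, 0, 0]]]'

```text
t: 18.57
tool_pos: [0.5734, -0.137, 0.088]
orientation: [0.567, -3.088, -0.001]
force: [-0.1, -0.7, -0.2]
opening: 0.0653
gripper_force: 0.0
```

Emit:
arm_command --deltas '[[[0, 0, 0, 0, 0, 0], [0, 0, 0, 0, 0, 0], [0, 0, 0, 0, 0, 0], [0, 0, 0, 0, 0, 0], [0, 0, 0, 0, 0, 0], [0, 0, 0, 0, 0, 0], [0, 0, 0, 0, 0, 0], [0, 0, 0, 0, 0, 0]]]' --gripper -1

```text
t: 19.23
tool_pos: [0.5744, -0.1374, 0.0896]
orientation: [-0.567, 3.089, -0.001]
force: [0.3, 0.0, 2.9]
opening: 0.032
gripper_force: 14.9
```

Emit:
arm_command --deltas '[[[0, 0, 0.5, 0, 0, 0], [0, 0, 1, 0, 0, 0], [0, 0, 1.5, 0, 0, 0], [0, 0, 2, 0, 0, 0], [0, 0, 2, 0, 0, 0], [0, 0, 2, 0, 0, 0], [0, 0, 1.5, 0, 0, 0], [0, 0, 0.5, 0, 0, 0], [-0.2, 1.2, 0, 0, 0, 0], [-0.4, 2.4, 0, 0, 0, 0], [-0.6, 3.5, 0, 0, 0, 0], [-0.6, 3.5, 0, 0, 0, 0]]]'

```text
t: 20.23
tool_pos: [0.5547, -0.03, 0.1975]
orientation: [0.564, -3.088, -0.002]
force: [0.4, 1.2, -0.7]
opening: 0.0321
gripper_force: 14.9
```

Emit:
arm_command --deltas '[[[-0.6, 3.5, 0, 0, 0, 0], [-0.6, 3.5, 0, 0, 0, 0], [-0.6, 3.5, 0, 0, 0, 0], [-0.6, 3.5, 0, 0, 0, 0], [-0.6, 3.5, 0, 0, 0, 0], [-0.3, 2, 0, 0, 0, 0], [-0.1, 1.2, 0, 0, 0, 0], [0, 0, 0, 0, 0, 0], [0, 0, 0, 0, 0, 0]]]'

```text
t: 20.98
tool_pos: [0.5215, 0.1756, 0.1983]
orientation: [0.569, -3.088, 0.001]
force: [0.1, -0.3, -0.4]
opening: 0.0322
gripper_force: 14.9
```

Emit:
arm_command --deltas '[[[0, 0, -1, 0, 0, 0], [0, 0, -2, 0, 0, 0], [0, 0, -2, 0, 0, 0], [0, 0, -2, 0, 0, 0], [0, 0, -2, 0, 0, 0], [0, 0, -2, 0, 0, 0], [0, 0, -1.5, 0, 0, 0], [0, 0, -1.2, 0, 0, 0], [0, 0, -0.7, 0, 0, 0], [0, 0, -0.5, 0, 0, 0], [0, 0, 0, 0, 0, 0], [0, 0, 0, 0, 0, 0]]]'

```text
t: 21.98
tool_pos: [0.5225, 0.1755, 0.0506]
orientation: [-0.567, 3.089, -0.0]
force: [-0.6, -0.1, -0.5]
opening: 0.0323
gripper_force: 14.9
```

Emit:
arm_command --deltas '[[[0, 0, -0.2, 0, 0, 0], [0, 0, -0.1, 0, 0, 0], [0, 0, 0, 0, 0, 0], [0, 0, 0, 0, 0, 0]]]'

```text
t: 22.32
tool_pos: [0.5223, 0.1758, 0.0475]
orientation: [-0.567, 3.089, 0.0]
force: [0.2, -0.4, -0.8]
opening: 0.0322
gripper_force: 14.9
```

Emit:
arm_command --deltas '[[[0, 0, -0.3, 0, 0, 0], [0, 0, -0.1, 0, 0, 0], [0, 0, 0, 0, 0, 0], [0, 0, 0, 0, 0, 0]]]'

```text
t: 22.65
tool_pos: [0.5219, 0.1757, 0.0429]
orientation: [0.567, -3.09, 0.0]
force: [0.4, -0.0, -0.0]
opening: 0.0323
gripper_force: 14.9
```

Emit:
arm_command --deltas '[[[0, 0, -0.1, 0, 0, 0], [0, 0, 0, 0, 0, 0], [0, 0, 0, 0, 0, 0]]]'

```text
t: 22.9
tool_pos: [0.5222, 0.1759, 0.0424]
orientation: [-0.567, 3.09, 0.0]
force: [-1.9, 1.6, 2.7]
opening: 0.0323
gripper_force: 14.9
```

Emit:
arm_command --deltas '[[[0, 0, -0.05, 0, 0, 0], [0, 0, 0, 0, 0, 0], [0, 0, 0, 0, 0, 0]]]'

```text
t: 23.15
tool_pos: [0.5223, 0.1762, 0.0423]
orientation: [-0.567, 3.089, 0.001]
force: [-3.2, 2.5, 5.5]
opening: 0.0317
gripper_force: 15.0
```

Emit:
arm_command --deltas '[[[0, 0, 0, 0, 0, 0], [0, 0, 0, 0, 0, 0], [0, 0, 0, 0, 0, 0], [0, 0, 0, 0, 0, 0], [0, 0, 0, 0, 0, 0], [0, 0, 0, 0, 0, 0]]]' --gripper 0.4

```text
t: 23.65
tool_pos: [0.522, 0.1756, 0.0415]
orientation: [0.567, -3.09, 0.0]
force: [0.0, 0.3, -0.1]
opening: 0.0644
gripper_force: 0.0
```

Emit:
arm_command --deltas '[[[0, 0, 2, 0, 0, 0], [0, 0, 3.5, 0, 0, 0], [0, 0, 3.5, 0, 0, 0], [0, 0, 3.5, 0, 0, 0], [0, 0, 3.2, 0, 0, 0], [0.6, -1.6, 0, 0, 0, 0], [1.3, -3.4, 0, 0, 0, 0], [1.3, -3.4, 0, 0, 0, 0], [1.3, -3.4, 0, 0, 0, 0], [1.3, -3.4, 0, 0, 0, 0], [1.3, -3.4, 0, 0, 0, 0], [1.3, -3.4, 0, 0, 0, 0]]]'

```text
t: 24.65
tool_pos: [0.6064, -0.0461, 0.1986]
orientation: [-0.567, 3.09, -0.0]
force: [-0.2, -0.1, -0.3]
opening: 0.0651
gripper_force: 0.0
```

Emit:
arm_command --deltas '[[[1.3, -3.4, 0, 0, 0, 0], [1, -2.6, 0, 0, 0, 0], [0.4, -1, 0, 0, 0, 0], [0, 0, -1.5, 0, 0, 0], [0, 0, -1.5, 0, 0, 0], [0, 0, -1, 0, 0, 0], [0, 0, 0, 0, 0, 0], [0, 0, 0, 0, 0, 0]]]'

```text
t: 25.32
tool_pos: [0.6324, -0.1135, 0.1579]
orientation: [0.568, -3.088, -0.001]
force: [1.0, -0.6, -0.4]
opening: 0.065
gripper_force: 0.0
```

```bash
python3 look.py w4 .131 .127
python3 - <<'E'
from h import *
m=eyes.camera_model('top'); im=eyes.read_camera('top')
for st,ce in blobs(im,(100,120,60),(130,255,255))[1]:
    if 140<ce[0]<250: print(st,ce,plane(m,ce,.09))
E
```

```text
q [-0.2575  0.279   1.4307  0.0001  1.4339 -2.192 ] tcp [ 0.6324 -0.1135  0.1579] ydeg 110.84133729432523 f [ 1.0391 -0.5932 -0.3808] open 0.06496539690227023
[ 290  189   62   66 3202] [320.5 221.6] [ 0.6294 -0.1153] [ 0.6307 -0.1148]
[155 116  12  13  96] [160.23958333 121.34375   ] [0.63578172 0.22936502 0.09      ]
[165 143  14  13 137] [171.48175182 148.95620438] [0.58052946 0.20389178 0.09      ]
[178 172  14  15 159] [184.50943396 179.04402516] [0.52150011 0.17528446 0.09      ]
```

Emit:
arm_command --deltas '[[[-0.1, -0.1, -1.5, 0, 0, 0], [0, 0, -1.5, 0, 0, 0], [0, 0, -1.5, 0, 0, 0], [0, 0, -1, 0, 0, 0], [0, 0, 0, 0, 0, 0]]]'

```text
t: 25.83
tool_pos: [0.6309, -0.1148, 0.1017]
orientation: [0.567, -3.087, -0.002]
force: [-0.6, -0.4, 0.1]
opening: 0.0651
gripper_force: 0.0
```

Emit:
arm_command --deltas '[[[0, 0, 0, 0, 0, 0], [0, 0, 0, 0, 0, 0], [0, 0, 0, 0, 0, 0], [0, 0, 0, 0, 0, 0], [0, 0, 0, 0, 0, 0], [0, 0, 0, 0, 0, 0], [0, 0, 0, 0, 0, 0], [0, 0, 0, 0, 0, 0]]]' --gripper -1

```text
t: 26.5
tool_pos: [0.6327, -0.1154, 0.1046]
orientation: [-0.567, 3.089, -0.001]
force: [-0.3, 1.1, 5.8]
opening: 0.0377
gripper_force: 15.0
```

Emit:
arm_command --deltas '[[[0, 0, 0.5, 0, 0, 0], [0, 0, 1, 0, 0, 0], [0, 0, 1.5, 0, 0, 0], [0, 0, 2, 0, 0, 0], [0, 0, 2, 0, 0, 0], [0, 0, 2, 0, 0, 0], [0, 0, 1, 0, 0, 0], [0, 0, 0.5, 0, 0, 0], [-0.6, 0.9, 0, 0, 0, 0], [-1.2, 1.9, 0, 0, 0, 0], [-1.9, 3, 0, 0, 0, 0], [-1.9, 3, 0, 0, 0, 0]]]'

```text
t: 27.5
tool_pos: [0.574, -0.0264, 0.2062]
orientation: [0.564, -3.087, -0.002]
force: [0.4, 0.9, -0.4]
opening: 0.0372
gripper_force: 15.0
```

Emit:
arm_command --deltas '[[[-1.9, 3, 0, 0, 0, 0], [-1.9, 3, 0, 0, 0, 0], [-1.9, 3, 0, 0, 0, 0], [-1.9, 3, 0, 0, 0, 0], [-1.9, 3, 0, 0, 0, 0], [-1.2, 1.9, 0, 0, 0, 0], [-0.4, 0.8, 0, 0, 0, 0], [0, 0, 0, 0, 0, 0], [0, 0, 0, 0, 0, 0]]]'

```text
t: 28.25
tool_pos: [0.4646, 0.1495, 0.2077]
orientation: [0.569, -3.089, 0.001]
force: [0.2, 0.2, 0.0]
opening: 0.0377
gripper_force: 15.0
```

Emit:
arm_command --deltas '[[[0, 0, -1, 0, 0, 0], [0, 0, -2, 0, 0, 0], [0, 0, -2, 0, 0, 0], [0, 0, -2, 0, 0, 0], [0, 0, -2, 0, 0, 0], [0, 0, -2, 0, 0, 0], [0, 0, -1.5, 0, 0, 0], [0, 0, -1, 0, 0, 0], [0, 0, -0.7, 0, 0, 0], [0, 0, 0, 0, 0, 0], [0, 0, 0, 0, 0, 0]]]'

```text
t: 29.17
tool_pos: [0.4653, 0.1493, 0.0666]
orientation: [0.566, -3.09, 0.0]
force: [0.1, -0.5, -0.2]
opening: 0.0378
gripper_force: 15.0
```

Emit:
arm_command --deltas '[[[0, 0, -0.3, 0, 0, 0], [0, 0, -0.1, 0, 0, 0], [0, 0, 0, 0, 0, 0], [0, 0, 0, 0, 0, 0]]]'

```text
t: 29.5
tool_pos: [0.4654, 0.1498, 0.0631]
orientation: [-0.567, 3.089, 0.0]
force: [0.7, 0.1, -0.9]
opening: 0.0376
gripper_force: 15.0
```

Emit:
arm_command --deltas '[[[0, 0, -0.2, 0, 0, 0], [0, 0, -0.1, 0, 0, 0], [0, 0, -0.1, 0, 0, 0], [0, 0, 0, 0, 0, 0], [0, 0, 0, 0, 0, 0]]]'

```text
t: 29.92
tool_pos: [0.4649, 0.1497, 0.0585]
orientation: [0.567, -3.09, 0.0]
force: [0.2, -0.2, -1.2]
opening: 0.0377
gripper_force: 15.0
```

Emit:
arm_command --deltas '[[[0, 0, -0.1, 0, 0, 0], [0, 0, 0, 0, 0, 0], [0, 0, 0, 0, 0, 0]]]'

```text
t: 30.17
tool_pos: [0.4651, 0.1497, 0.0577]
orientation: [-0.567, 3.09, 0.0]
force: [0.9, -0.6, -1.0]
opening: 0.0378
gripper_force: 15.0
```

Emit:
arm_command --deltas '[[[0, 0, -0.1, 0, 0, 0], [0, 0, 0, 0, 0, 0], [0, 0, 0, 0, 0, 0]]]'

```text
t: 30.42
tool_pos: [0.4658, 0.15, 0.0576]
orientation: [-0.567, 3.088, 0.0]
force: [-0.5, 0.2, 5.1]
opening: 0.0376
gripper_force: 15.0
```

Contact with the floor. I release and withdraw.

Emit:
arm_command --deltas '[[[0, 0, 0, 0, 0, 0], [0, 0, 0, 0, 0, 0], [0, 0, 0, 0, 0, 0], [0, 0, 0, 0, 0, 0], [0, 0, 0, 0, 0, 0], [0, 0, 0, 0, 0, 0]]]' --gripper 0.4

```text
t: 30.92
tool_pos: [0.465, 0.1497, 0.0565]
orientation: [0.567, -3.09, 0.0]
force: [0.3, 0.1, 0.2]
opening: 0.0646
gripper_force: 0.0
```

Emit:
arm_command --deltas '[[[0, 0, 1.5, 0, 0, 0], [0, 0, 3, 0, 0, 0], [0, 0, 3.5, 0, 0, 0], [0, 0, 3.5, 0, 0, 0], [0, 0, 3.5, 0, 0, 0], [0, 0, 2, 0, 0, 0], [0, -3, 0, 0, 0, 0], [0, -3.5, 0, 0, 0, 0], [0, -3.5, 0, 0, 0, 0], [0, -3, 0, 0, 0, 0], [0, 0, 0, 0, 0, 0], [0, 0, 0, 0, 0, 0]]]'

```text
t: 31.92
tool_pos: [0.465, 0.0185, 0.2266]
orientation: [-0.562, 3.091, 0.0]
force: [0.2, 0.7, 0.3]
opening: 0.065
gripper_force: 0.0
```

Run:
```python
from h import *
a=eyes.read_camera('top')[95:255,130:300]; b=eyes.read_camera('scene')[130:290,370:540]
cv2.imwrite('pics/end.png',cv2.resize(np.hstack([a,b]),None,fx=2.3,fy=2.3,interpolation=cv2.INTER_CUBIC)); s=monitor.read_state(); print(s['force'],s['opening'],s['t'])
```

```text
[0.54148362 0.10805332 0.09611649] 0.06534917149213987 32.0167
```

View pics/end.png

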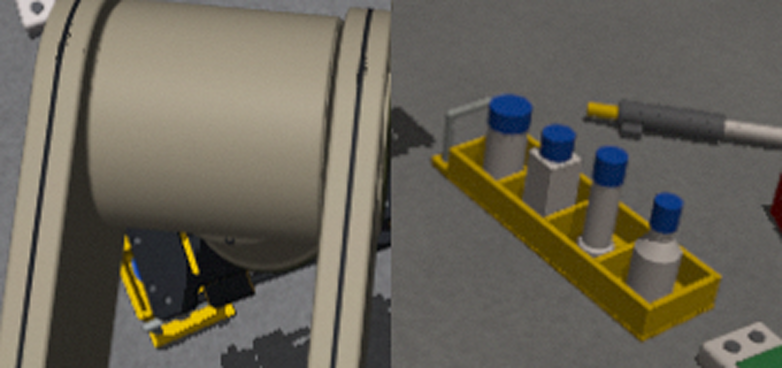

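The scene view (right half) shows all four vials upright, one to a bay. From the handle outwards they are jar (510,135), square (555,170), tube (605,200) and bottle (660,245). The gripper is open and clear of them.

```bash
python3 -c "
from plant import ticket; print(ticket.close_job())"
```

```text
the job is handed in; nothing more can be done
None
```

All four vials stand upright and released in the rack, in reverse order (from the handle outwards: jar, square, tube, bottle), and the job was handed in at about 32 s; no verdict was returned.

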